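# Make up a polishing load on a sprung scale

### The arm

A 6-joint arm with a two-finger parallel gripper is mounted at the origin on the work surface. World frame = base frame: x ahead of the robot, y to its left, z up, the work surface at z = 0. Lengths are in m, angles in rad, forces in N, time in s.
With the tool pointing down it reaches from about 0.225 to 0.875 m from the base axis. Payload 3.4 kg.
Tool frame: the origin (TCP) lies where the fingers leave the gripper's body, on its centre line; the fingertips stand 73 mm ahead of it and the grasp point (between the pads) lies 54 mm ahead of it (manip.pinch_z is the distance from the TCP to the grasp point, in m); z points along the fingers, y is the line along which they close (so a half turn about z gives the same grasp; the last joint's range is limited). The gripper opens to 85 mm and grips with 20 to 120 N. Pads are 22 mm wide; open, the fingers measure 114 mm over their backs; the gripper's body (76 mm by 85 mm) begins 54 mm behind the grasp point. The pads swing forward as they close: fully open they stand 13 mm farther back than shut.
Start: joints at [-1.329, 0.276, 1.505, -0, 1.361, -0.121], TCP at [0.204, -0.538, 0.304] pointing down, gripper open.
Joint ranges: [-2.89, 2.89], [-0.75, 2.08], [0.22, 2.7], [-1.18, 4.32], [0.11, 2.71], [-2.7, 2.7]. Speed limits (rad/s): [2.57, 2.57, 3.14, 3.14, 3.14, 3.14].

### API

Orientations are given as a unit quaternion [w, x, y, z].
In Python, from rig import readout, imaging, manip gives the robot as it stands. The module is installed in compiled form; this text tells all that it offers.
- The arm moves only by the tool servo_tool, never from a script. Its argument "moves" is a list of rows, each an object with "dp": the shift along the tool's x, y, z in units of 0.2 m (1.0 is 0.2 m), a list of three; "delta_rot": the turn, a rotation vector about the tool's x, y, z in units of 0.1 rad (1.0 is 0.1 rad), a list of three; "fingers": the opening, from 0 (shut) to 1 (fully open). In form: [{"dp": [dx, dy, dz], "delta_rot": [wx, wy, wz], "fingers": fingers}, ...]. A call has 1 to 5 rows; each row shifts and turns the commanded pose from where the row before left it, along the tool's axes as they then stand; what a row does not reach is not made up. A row lasts 1/10 s, in which the tool goes at most 50 mm and 8.59 degrees, less where a joint would pass 70% of its speed; a pose out of reach is approached as far as the arm can. A call with a number of a shift or a turn outside -1 to 1 is refused whole. A call with a gripper value outside its range is refused whole. The fingers move at their own pace and stop on an object; "force" is the grip in N (left out, the last holds). Time passes only in rows, so rows that do not move let the fingers close. It gives the time, the measured TCP pose, the force, the opening and the grip force at its end, in the units of the state.
- readout.get_state(): the state, without advancing time (a new reading comes with each control period).
- imaging.get_image(name): name is "scene" or "top" or "wrist"; returns (picture, depth): 420x560x3 uint8, red, green, blue; 420x560 float32, m along the optical axis (not along the pixel's ray), 0 where there is no reading.
- imaging.calibration(name): a dict with "intrinsics" (3x3 intrinsics, pixels), "dist" ([k1, k2, p1, p2, k3] as OpenCV has them; the pictures are not rectified), "R" (3x3) and "t" (3): a world point X has camera coordinates R X + t; the wrist camera has in their place "hand_eye" (4x4, takes a point from camera to tool coordinates, whose origin is the TCP and whose axes are the flange's). Camera axes: x right, y down, z forward; pixel columns grow to the right and rows downward; lengths in m; the calibration is good to about 2 mm. A picture is of the moment at which its call begins: read the wrist's pose just before it. calibration takes no time and is no camera call.
- manip.sign_off(): hands the job in; it is judged then, once.
The state is a dict: "clock": time; "qpos": joint angles; "qd": joint speeds; "effort": joint torques, N m; "position": TCP position; "ee_rot": TCP orientation; "contact_force": force on the tool from outside, world axes, zero at the start; "moment": the same for the moment, N m; "width": finger opening in m; "gripper_force": force on a finger pad.
Only numpy, scipy, OpenCV 4.12 (cv2) and the standard library are available. Lean on these libraries where they do the work, as an engineer would, in place of code of your own. Each camera call takes 0.05 s, during which the arm holds its last target. There are 200 camera calls.

### The job

The specimen holder on the sprung scale is too light for the polishing load: take weights from the sloping rack and stand them upright on the pan beside the holder until the red pointer comes to rest inside the green band on the scale's post. Set them down gently, so that the pan is not knocked down hard or driven to its stop. Leave the holder standing on the pan and the unused weights in the rack's pockets, and do not disturb the slide box, the mouse or the black mount.

Things in the scene. Friction and masses are not known exactly. Their poses are not given: they have to be found in the camera images.
- pan (a joint): how far the pan is pushed down by its load, in m: 0 when empty, 0.008 per 100 g (linear spring, settles in about 1.5 s). The pointer is in the middle of the green band at 0.048 (600 g) and wholly inside it from 0.0425 to 0.0535. The holder alone gives 0.017 to 0.039. Hard stop at 0.072.
- pan_top (a point): centre of the top face of the flat square steel pan, 150 x 150 x 5 mm, no rim, always level; 145 mm above the table when empty, sinking with the load. x points to the post (away from the robot, give or take 20 degrees), parallel to the pan's sides; z up. The holder stands in the half with positive x (x 25 to 40, y -35 to 35 mm); the other half is free.
- scale: the scale, fixed: grey base, blue spring housing under the pan; origin on the table under the pan's centre, axes as pan_top. A white square post, 14 mm wide, 178 mm tall, stands at x = +100 mm, with black lines every 8 mm (100 g) and a green band 13 mm high; the red pointer, 2 mm thick, is fixed to the pan and runs round it.
- holder: dark steel specimen holder, a disc 50 mm across and 23 mm high with three small specimens in its top; its mass differs from run to run (about 210 to 490 g). Origin: centre of its underside.
- rack: wooden weight rack, fixed. Its top plate (100 mm along the slope, 230 mm wide) slopes 35 degrees, rising towards rack +x (away from the robot) and facing up and to -x. Origin on the table; the four pocket mouths lie 75 mm above it at x = 0, y = -82.5, -27.5, 27.5 and 82.5 mm. Pockets 27 mm across, 13 mm deep, square to the slope; the weights stand in them in any order.
- tall_a: brass weight, 200 g: plain cylinder 26 mm across, 44 mm long. Origin: centre of its round underside; its z axis runs up along its length, square to the slope while in the rack (top leaning 35 to 40 degrees to rack -x, 31 mm standing out of the pocket). 
- tall_b: second brass weight, same as tall_a (200 g, 26 x 44 mm). Origin: centre of its round underside; its z axis runs up along its length, square to the slope while in the rack (top leaning 35 to 40 degrees to rack -x, 31 mm standing out of the pocket). 
- step_a: stepped steel weight, 100 g: foot 26 mm across and 12 mm high, above it a stem 16 mm across, 44 mm long in all. Origin: centre of its round underside; its z axis runs up along its length, square to the slope while in the rack (top leaning 35 to 40 degrees to rack -x, 31 mm standing out of the pocket). 
- step_b: second stepped steel weight, same as step_a (100 g). Origin: centre of its round underside; its z axis runs up along its length, square to the slope while in the rack (top leaning 35 to 40 degrees to rack -x, 31 mm standing out of the pocket). 
- slide_box: bystander: blue box with clear lid, 64 x 42 x 30 mm, standing between scale and rack; origin under its centre.
- mouse: bystander: black computer mouse, 105 x 60 x 34 mm; origin under its centre.
- mount: bystander: black round resin mount, 30 mm across, 18 mm high; origin under its centre.
Mind the look-alikes: they are no part of the job. What is shaped like the tall_b but blue or purple is not meant.

How it is judged:
By the outcome, as a careful person would: the job done as asked, in the order asked, and still so for the second after the job is handed in, with the robot touching nothing.
It also fails if it takes over 70 s, if anything falls off the work surface, if the arm or the gripper's body presses on something with over 40 N, if the wrist force passes 120 N, or if a joint passes its speed limit or range.

## Working session

There is one attempt and no reset: what is moved stays moved. The work goes in short steps, Python scripts to look and compute and a tool call to move; the robot and the scene stay as the last step left them, time stands still between calls to the robot, and variables do not carry over. Pictures are saved under pics/ and viewed, at most 10 in all, crops included, and the job is handed in when it is done.

Besides the shell and the picture viewer there is one more tool, called after "Request:" as a command line: name --argument value ..., lists and objects as JSON in quotes. servo_tool: Moves the arm, as the interface text tells. Its arguments: {"type":"object","properties":{"moves":{"type":"array"},"force":{"type":"number"}},"required":["moves"]}

```bash
mkdir -p pics; cat > h.py <<'E'
import numpy as np, cv2
from rig import readout, imaging, manip
from scipy.spatial.transform import Rotation as Rn
def q2R(q): return Rn.from_quat([q[1],q[2],q[3],q[0]]).as_matrix()
def cal(n):
    c=imaging.calibration(n); K=np.array(c["intrinsics"]);d=np.array(c["dist"])
    if n=="wrist":
        s=readout.get_state(); T=np.eye(4);T[:3,:3]=q2R(s["ee_rot"]);T[:3,3]=s["position"]
        M=np.linalg.inv(T@np.array(c["hand_eye"])); return K,d,M[:3,:3],M[:3,3]
    return K,d,np.array(c["R"]),np.array(c["t"])
def rays(C,uv):
    K,d,R,t=C; p=cv2.undistortPoints(np.float64(uv).reshape(-1,1,2),K,d).reshape(-1,2)
    return -R.T@t, np.c_[p,np.ones(len(p))]@R   # origin, dirs (unit depth)
def onplane(C,uv,z):
    o,D=rays(C,uv); return o+D*((z-o[2])/D[:,2])[:,None]
def cloud(C,dep):
    v,u=np.mgrid[:dep.shape[0],:dep.shape[1]]
    o,D=rays(C,np.c_[u.ravel(),v.ravel()]); return (o+D*dep.reshape(-1,1)).reshape(*dep.shape,3)
def proj(C,X):
    K,d,R,t=C; return cv2.projectPoints(np.float64(X).reshape(-1,3),cv2.Rodrigues(R)[0],t,K,d)[0].reshape(-1,2)
E
python3 - <<'E'
from h import *
for n in ["scene","top"]:
    C=cal(n); im,dep=imaging.get_image(n); np.savez(f"{n}0.npz",im=im,dep=dep)
    cv2.imwrite(f"pics/{n}0.png",cv2.resize(im[:,:,::-1],(784,588)))
    print(n,-C[2].T@C[3],C[2][2],C[0][0,0])
print(readout.get_state())
E
```

```text
scene [0.82850291 0.42271188 0.80461779] [-0.27653164 -0.49211703 -0.82543993] 446.4148763271556
top [ 0.55075832 -0.0076342   1.07950731] [ 0.07930418  0.03491689 -0.99623876] 515.9030974364384
{'clock': 0.1, 'qpos': array([-1.32896666e+00,  2.76546000e-01,  1.50598055e+00,  1.29652785e-05,
        1.36074167e+00, -1.21020336e-01]), 'qd': array([-0.00023371, -0.00154334, -0.0028492 , -0.00103845, -0.00041613,
        0.00105505]), 'effort': array([ 2.71640631e-03, -4.17696941e+01, -2.46406353e+01,  1.21194617e-06,
        5.76719598e-03, -5.62628856e-06]), 'position': array([ 0.20399375, -0.53722403,  0.30312836]), 'ee_rot': array([-8.36636537e-04,  9.83587476e-01,  1.80429974e-01, -4.42477113e-05]), 'contact_force': array([-0.29207644, -0.33094545, -0.09211453]), 'moment': array([ 0.00202301, -0.00521349, -0.04034071]), 'gripper_force': 0.0, 'width': 0.08571262180942066}
```

View pics/scene0.png

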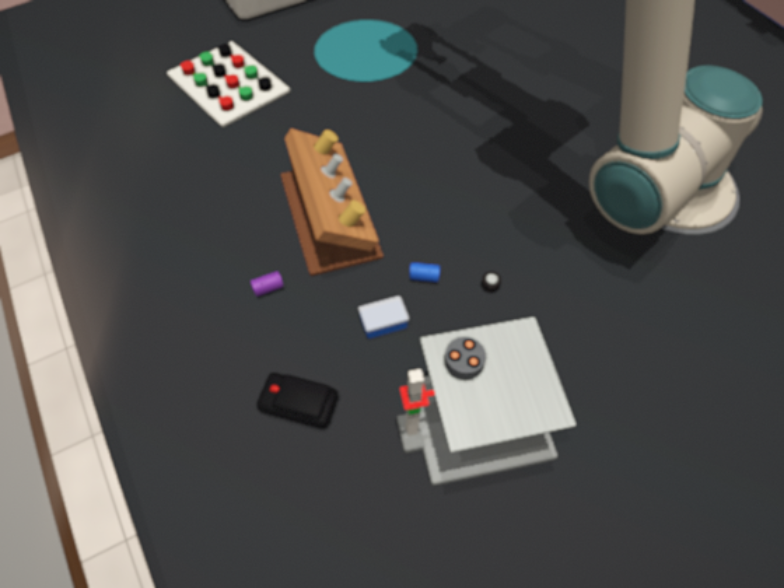

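View pics/top0.png

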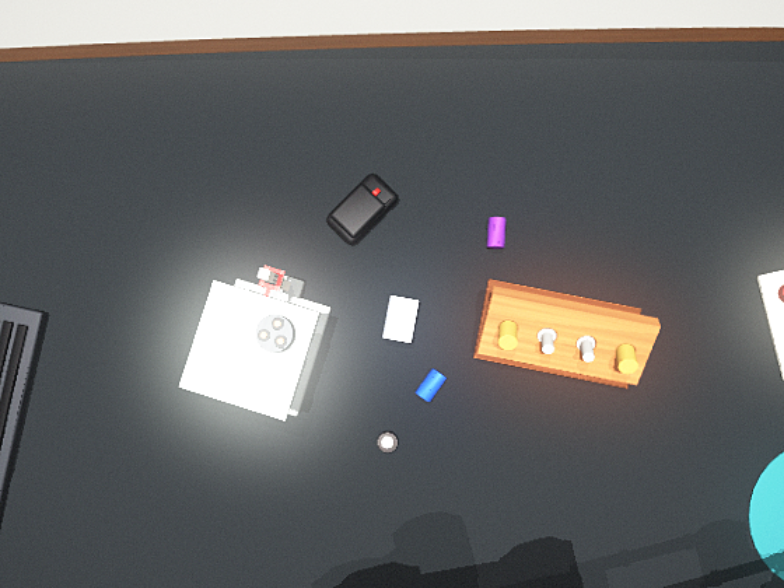

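The views show the rack to the right (top view weights at about (508,335), (547,341), (587,348) and (627,358): tall, step, step, tall). The scale is at left with its pan centre near (256,350), and the holder is near (275,332).

```bash
cat > m.py <<'E'
from h import *
np.set_printoptions(precision=4,suppress=True)
for n in ["top","scene"]:
    C=cal(n); f=np.load(n+"0.npz"); im,dep=f["im"],f["dep"]; P=cloud(C,dep); hsv=cv2.cvtColor(im,cv2.COLOR_RGB2HSV)
    H,S,V=[hsv[...,i].astype(int) for i in range(3)]
    X,Y,Z=P[...,0],P[...,1],P[...,2]
    print(n,"valid",(dep>0).mean(),"table z",np.median(Z[(dep>0)&(abs(X-.5)<.3)&(abs(Y)<.4)&(V<80)]))
    m=(dep>0)&(Z>.095)&(Z<.14)&(S<70)&(V>120)&(Y>.02)&(Y<.4)&(X>.2)
    k=cv2.morphologyEx(m.astype(np.uint8),cv2.MORPH_OPEN,np.ones((5,5)))
    z=np.median(Z[k>0]); print("pan z",z,Z[k>0].std(),(k>0).sum())
    cs=max(cv2.findContours(k,0,2)[0],key=cv2.contourArea)
    q=cv2.approxPolyDP(cv2.convexHull(cs),8,True)[:,0]; print("quad",q.tolist()); 
    w=onplane(C,q,z); print(w, "mean",w.mean(0))
    r=cv2.minAreaRect((onplane(C,cs[:,0].astype(float),z)[:,:2]*1000).astype(np.float32)); print("rect",r)
    # rack
    m=(dep>0)&(Y<-.05)&(Y>-.45)&(Z>.03)&(Z<.14)&(X>.2)&(X<.7)&(H>=5)&(H<20)&(S>90)
    p=P[m]
    for _ in range(6):
        c=p.mean(0); nn=np.linalg.svd(p-c,full_matrices=False)[2][2]; nn*=np.sign(nn[2]); p=p[abs((p-c)@nn)<.004]
    print("rack c",c,"n",nn,"tilt",np.degrees(np.arccos(nn[2])),"az",np.degrees(np.arctan2(nn[1],nn[0])),len(p), "res",((p-c)@nn).std())
    # hsv sample of weights
    for nm,m in (("brass",(H>=20)&(H<32)&(S>120)),("steel",(S<60)&(V>90))):
        m=m&(dep>0)&(Y<-.05)&(Y>-.45)&(Z>.05)&(X>.2)&(X<.7)
        N,l,st,ce=cv2.connectedComponentsWithStats(m.astype(np.uint8))
        for i in range(1,N):
            if st[i,4]>25: print(nm,st[i,4],ce[i],np.median(P[l==i],0),"height above plate max",np.percentile((P[l==i]-c)@nn,95))
E
python3 m.py
```

```text
top valid 0.9958843537414966 table z 0.00041521377136888304
pan z 0.12590430779135553 0.0017939897698882523 5856
quad [[152, 201], [226, 223], [204, 299], [129, 276]]
[[0.6483 0.2479 0.1259]
 [0.6047 0.1084 0.1259]
 [0.465  0.1503 0.1259]
 [0.5085 0.2911 0.1259]] mean [0.5567 0.1994 0.1259]
rect ((556.701904296875, 199.77699279785156), (151.1080322265625, 150.625244140625), 72.10010528564453)
rack c [ 0.5594 -0.2449  0.0736] n [-0.5235  0.1195  0.8436] tilt 32.475930999822545 az 167.13931663449245 1482 res 0.0015064529695414462
brass 91 [362.967  234.9451] [ 0.5797 -0.1508  0.0919] height above plate max 0.03115734097321105
brass 111 [447.2613 251.6126] [ 0.5448 -0.3079  0.0912] height above plate max 0.02958936445362434
steel 181 [390.5359 242.6022] [ 0.5655 -0.2008  0.0887] height above plate max 0.03372119698755868
steel 182 [418.7418 248.0549] [ 0.555  -0.2545  0.088 ] height above plate max 0.0328576480567883
scene valid 0.9958503401360544 table z -0.0002384970538180653
pan z 0.12510059512207483 0.0012527437057330718 6366
quad [[381, 227], [409, 304], [321, 321], [301, 241]]
[[0.4639 0.1506 0.1251]
 [0.5118 0.2915 0.1251]
 [0.6508 0.2442 0.1251]
 [0.6035 0.1044 0.1251]] mean [0.5575 0.1976 0.1251]
rect ((557.17041015625, 197.87156677246094), (151.21847534179688, 151.29510498046875), 72.02742004394531)
rack c [ 0.5598 -0.2348  0.0707] n [-0.4978  0.1304  0.8574] tilt 30.97285723018389 az 165.31752316026285 976 res 0.0016522453692220738
brass 156 [232.4487 100.7051] [ 0.5397 -0.3057  0.0952] height above plate max 0.03197816958701385
brass 176 [250.9943 152.1193] [ 0.5745 -0.1447  0.0951] height above plate max 0.03634546885619938
steel 126 [236.9524 118.0238] [ 0.5528 -0.2549  0.0854] height above plate max 0.03164418104814982
steel 133 [243.0902 135.4887] [ 0.5649 -0.2008  0.0868] height above plate max 0.034666399493546676
```

```bash
cat >> h.py <<'E'
np.set_printoptions(precision=4,suppress=True)
AZ=np.radians(-12.6)   # rack x azimuth
def tiltR(lean,az=None):
    az=AZ if az is None else az
    x=np.array([np.cos(az),np.sin(az),0]); y=np.array([-np.sin(az),np.cos(az),0])
    l=np.radians(lean); w=np.array([0,0,np.cos(l)])-np.sin(l)*x   # weight axis up
    return np.c_[np.cross(-y,-w),-y,-w], w
def plan(R,p,start=None,step=.04,n=0):
    s=readout.get_state(); R0,p0=(q2R(s["ee_rot"]),np.array(s["position"])) if start is None else start
    dR=Rn.from_matrix(R0.T@R).as_rotvec(); L=np.linalg.norm(p-p0)
    n=n or int(max(1,np.ceil(L/step),np.ceil(abs(dR).max()/.098)))
    Rc,pc=R0,np.array(p0); print("n",n,"dist",L)
    for i in range(n):
        r=np.round(Rn.from_matrix(Rc.T@R).as_rotvec()/.1/(n-i),2)
        d=np.round(Rc.T@(p-pc)/.2/(n-i),3)
        print('{"dp":',d.tolist(),'"delta_rot":',r.tolist(),'}')
        pc=pc+Rc@(d*.2); Rc=Rc@Rn.from_rotvec(r*.1).as_matrix()
    return Rc,pc
E
python3 - <<'E'
from h import *
print(np.array(imaging.calibration("wrist")["hand_eye"]))
R,w=tiltR(37)
c=np.array([.583,-.150,.093])-np.array([0.,0.0,0])
mid=np.array([.562,-.225,.09])
p=mid+w*(.054+.13)
print(p,w); plan(R,p)
E
```

```text
[[ 0.0002 -0.9522 -0.3053  0.0797]
 [ 1.      0.0004 -0.0008  0.0004]
 [ 0.0009 -0.3053  0.9522 -0.0699]
 [ 0.      0.      0.      1.    ]]
[ 0.4539 -0.2008  0.2369] [-0.5873  0.1313  0.7986]
n 11 dist 0.4242649118453698
{"dp": [0.16, -0.103, 0.03] "delta_rot": [-0.17, 0.57, 0.51] }
{"dp": [0.153, -0.111, 0.037] "delta_rot": [-0.17, 0.57, 0.51] }
{"dp": [0.145, -0.119, 0.044] "delta_rot": [-0.17, 0.57, 0.51] }
{"dp": [0.136, -0.127, 0.05] "delta_rot": [-0.17, 0.57, 0.51] }
{"dp": [0.126, -0.135, 0.055] "delta_rot": [-0.17, 0.57, 0.51] }
{"dp": [0.116, -0.142, 0.06] "delta_rot": [-0.17, 0.57, 0.51] }
{"dp": [0.105, -0.149, 0.064] "delta_rot": [-0.18, 0.57, 0.51] }
{"dp": [0.094, -0.155, 0.066] "delta_rot": [-0.17, 0.57, 0.51] }
{"dp": [0.081, -0.161, 0.069] "delta_rot": [-0.18, 0.57, 0.51] }
{"dp": [0.069, -0.166, 0.07] "delta_rot": [-0.17, 0.57, 0.51] }
{"dp": [0.057, -0.17, 0.071] "delta_rot": [-0.18, 0.58, 0.51] }
```

Request:
servo_tool --moves '[{"dp": [0.16, -0.103, 0.03], "delta_rot": [-0.17, 0.57, 0.51], "fingers": 1}, {"dp": [0.153, -0.111, 0.037], "delta_rot": [-0.17, 0.57, 0.51], "fingers": 1}, {"dp": [0.145, -0.119, 0.044], "delta_rot": [-0.17, 0.57, 0.51], "fingers": 1}, {"dp": [0.136, -0.127, 0.05], "delta_rot": [-0.17, 0.57, 0.51], "fingers": 1}, {"dp": [0.126, -0.135, 0.055], "delta_rot": [-0.17, 0.57, 0.51], "fingers": 1}]'

```text
clock: 0.6
position: [0.3182, -0.3836, 0.2732]
ee_rot: [0.016, 0.988, 0.051, 0.148]
contact_force: [0.3, -0.0, -0.3]
width: 0.0855
gripper_force: 0.0
```

Request:
servo_tool --moves '[{"dp": [0.116, -0.142, 0.06], "delta_rot": [-0.17, 0.57, 0.51], "fingers": 0.5}, {"dp": [0.105, -0.149, 0.064], "delta_rot": [-0.18, 0.57, 0.51], "fingers": 0.5}, {"dp": [0.094, -0.155, 0.066], "delta_rot": [-0.17, 0.57, 0.51], "fingers": 0.5}, {"dp": [0.081, -0.161, 0.069], "delta_rot": [-0.18, 0.57, 0.51], "fingers": 0.5}, {"dp": [0.069, -0.166, 0.07], "delta_rot": [-0.17, 0.57, 0.51], "fingers": 0.5}]'

```text
clock: 1.1
position: [0.4314, -0.2308, 0.243]
ee_rot: [0.033, 0.953, -0.079, 0.289]
contact_force: [-0.0, -0.4, -0.2]
width: 0.0425
gripper_force: 0.0
```

Request:
servo_tool --moves '[{"dp": [0.057, -0.17, 0.071], "delta_rot": [-0.18, 0.58, 0.51], "fingers": 0.5}, {"dp": [0, 0, 0], "delta_rot": [0, 0, 0], "fingers": 0.5}, {"dp": [0, 0, 0], "delta_rot": [0, 0, 0], "fingers": 0.5}]'

```text
clock: 1.4
position: [0.454, -0.2001, 0.2367]
ee_rot: [0.035, 0.943, -0.102, 0.315]
contact_force: [0.8, -0.4, 0.6]
width: 0.0426
gripper_force: 0.0
```

```bash
python3 - <<'E'
from h import *
s=readout.get_state(); print(s["position"],q2R(s["ee_rot"]),s["qpos"],s["width"])
C=cal("wrist"); im,dep=imaging.get_image("wrist"); np.savez("w1.npz",im=im,dep=dep,K=C[0],d=C[1],R=C[2],t=C[3])
cv2.imwrite("pics/w1.png",im[:,:,::-1])
E
```

```text
[ 0.454  -0.2001  0.2367] [[ 0.7802 -0.2155  0.5872]
 [-0.1708 -0.9765 -0.1313]
 [ 0.6018  0.0022 -0.7987]] [-0.7346  0.0207  2.1788  0.7197  0.466   0.4788] 0.042580345784831705
```

View pics/w1.png

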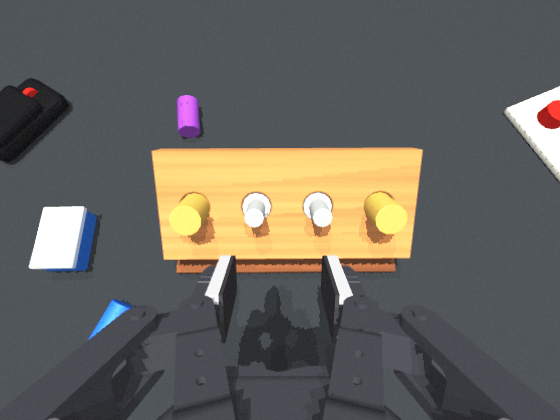

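The wrist view shows the plate spanning about (153,150)–(418,260). The brass tops are at about (186,221) and (391,219), and the steel stems at (255,215) and (321,214).

```bash
cat > w.py <<'E'
from h import *
def rack(f):
    C=(f["K"],f["d"],f["R"],f["t"]); im,dep=f["im"],f["dep"]; P=cloud(C,dep); hsv=cv2.cvtColor(im,cv2.COLOR_RGB2HSV)
    H,S,V=[hsv[...,i].astype(int) for i in range(3)]
    ok=(dep>0)&(P[...,2]>.03)&(P[...,1]<-.05)&(P[...,0]>.4)
    m=ok&(H>=5)&(H<20)&(S>90); p=P[m]
    for _ in range(8):
        c=p.mean(0); n=np.linalg.svd(p-c,full_matrices=False)[2][2]; n*=np.sign(n[2]); p=p[abs((p-c)@n)<.003]
    print("plate n",n,"tilt",np.degrees(np.arccos(n[2])),"azx",np.degrees(np.arctan2(-n[1],-n[0])),"res",((p-c)@n).std(),len(p))
    k=cv2.morphologyEx((m&(abs((P-c)@n)<.005)).astype(np.uint8),cv2.MORPH_CLOSE,np.ones((25,25)))
    cs=max(cv2.findContours(k,0,2)[0],key=cv2.contourArea)
    r=cv2.boxPoints(cv2.minAreaRect(cs.astype(np.float32)))
    q=cv2.approxPolyDP(cv2.convexHull(cs),6,True)[:,0]; print("corners",q.tolist())
    o,D=rays(C,q.astype(float)); W=o+D*(((c-o)@n)/(D@n))[:,None]; print(W, "centre",W.mean(0))
    for nm,mm in (("brass",(H>=20)&(H<34)&(S>100)),("steel",(S<60)&(V>90))):
        mm=mm&ok; N,l,st,ce=cv2.connectedComponentsWithStats(mm.astype(np.uint8))
        for i in range(1,N):
            if st[i,4]<100: continue
            h=(P-c)@n; t=(l==i)&(h>np.percentile(h[l==i],98)-.004)
            # top face: high points; min enclosing circle in pixels
            cc,rr=cv2.minEnclosingCircle(np.argwhere(t)[:,::-1].astype(np.float32).copy())
            g=P[t]; print(nm,st[i,4],ce[i],"top n",t.sum(),"pix",cc,rr,"mean",g.mean(0),"h",np.median(h[t]),"normal",np.linalg.svd(g-g.mean(0),full_matrices=False)[2][2])
if __name__=="__main__": rack(np.load("w1.npz"))
E
python3 w.py
```

```text
plate n [-0.5578  0.1191  0.8214] tilt 34.776506251177985 azx -12.0481866832048 res 0.0007078738769198132 6483
corners [[421, 149], [409, 256], [164, 258], [154, 150]]
[[ 0.5824 -0.3522  0.1032]
 [ 0.503  -0.3357  0.047 ]
 [ 0.5504 -0.1117  0.0467]
 [ 0.63   -0.1304  0.1034]] centre [ 0.5664 -0.2325  0.0751]
brass 19214 [280.4031 200.3409] top n 1588 pix (287.51055908203125, 217.0) 118.52751159667969 mean [ 0.5474 -0.2281  0.0998] h 0.03151255050241928 normal [-0.5804  0.1234  0.8049]
brass 218 [286.6468 219.6606] top n 218 pix (286.0, 218.5) 19.05921745300293 mean [ 0.5561 -0.2299  0.0677] h 4.3389871240033054e-05 normal [-0.6067  0.1318  0.784 ]
steel 745 [255.5624 208.6523] top n 299 pix (253.82827758789062, 216.60101318359375) 9.863653182983398 mean [ 0.5545 -0.2017  0.1001] h 0.030954739131858318 normal [-0.5315  0.1108  0.8398]
steel 767 [318.2595 208.5385] top n 295 pix (321.7727355957031, 216.22727966308594) 9.775463104248047 mean [ 0.5432 -0.255   0.1002] h 0.031034979780555215 normal [-0.5233  0.1403  0.8405]
steel 678 [216.3687 279.1445] top n 131 pix (213.0, 298.0) 9.486932754516602 mean [ 0.4881 -0.1821  0.2166] h 0.16548269056537143 normal [-0.6734  0.7282 -0.1275]
steel 677 [340.3737 279.8936] top n 174 pix (343.16387939453125, 298.68487548828125) 10.975639343261719 mean [ 0.4778 -0.2296  0.2159] h 0.1654055082632784 normal [-0.8509 -0.5194 -0.0794]
steel 727 [161.7276 351.9972] top n 719 pix (163.5, 351.0) 24.129955291748047 mean [ 0.4736 -0.1637  0.2237] h 0.18204714464472674 normal [-0.6382 -0.1888  0.7463]
steel 1001 [396.2008 352.1598] top n 986 pix (395.5, 352.5) 25.700294494628906 mean [ 0.4566 -0.2405  0.224 ] h 0.18263155923551042 normal [ 0.4964 -0.4486 -0.7432]
```

```bash
sed -i 's/-12.6/-12.0/' h.py; python3 - <<'E'
from h import *
R,w=tiltR(36); top=np.array([.566,-.1477,.1002])
st=plan(R,top+w*(.047+.06)); print("in"); plan(R,top+w*.047,start=st,step=.025)
E
```

```text
n 3 dist 0.09780668742749674
{"dp": [-0.005, -0.127, 0.102] "delta_rot": [0.03, -0.06, -0.02] }
{"dp": [-0.004, -0.127, 0.102] "delta_rot": [0.03, -0.06, -0.02] }
{"dp": [-0.003, -0.127, 0.102] "delta_rot": [0.02, -0.07, -0.02] }
in
n 3 dist 0.060054096961060476
{"dp": [0.0, -0.0, 0.1] "delta_rot": [0.0, 0.0, 0.0] }
{"dp": [0.0, -0.0, 0.1] "delta_rot": [0.0, 0.0, 0.0] }
{"dp": [0.0, -0.0, 0.1] "delta_rot": [0.0, 0.0, 0.0] }
```

Request:
servo_tool --moves '[{"dp": [-0.005, -0.127, 0.102], "delta_rot": [0.03, -0.06, -0.02], "fingers": 0.5}, {"dp": [-0.004, -0.127, 0.102], "delta_rot": [0.03, -0.06, -0.02], "fingers": 0.5}, {"dp": [-0.003, -0.127, 0.102], "delta_rot": [0.02, -0.07, -0.02], "fingers": 0.5}, {"dp": [0, 0, 0], "delta_rot": [0, 0, 0], "fingers": 0.5}, {"dp": [0, 0, 0], "delta_rot": [0, 0, 0], "fingers": 0.5}]'

```text
clock: 1.95
position: [0.5048, -0.1357, 0.1868]
ee_rot: [0.033, 0.946, -0.1, 0.307]
contact_force: [0.2, 0.3, -0.2]
width: 0.0428
gripper_force: 0.0
```

```bash
python3 - <<'E'
from h import *
C=cal("wrist"); im,dep=imaging.get_image("wrist")
R,w=tiltR(36); top=np.array([.566,-.1477,.1002])
hsv=cv2.cvtColor(im,cv2.COLOR_RGB2HSV); m=((hsv[...,0]>=20)&(hsv[...,0]<34)&(hsv[...,1]>100)).astype(np.uint8)
P=cloud(C,dep); h=(P-top)@w; t=(m>0)&(abs(h)<.006)&(abs(P-top).max(-1)<.04); print(t.sum(),P[t].mean(0),np.median(h[t]),np.linalg.svd(P[t]-P[t].mean(0),full_matrices=False)[2][2])
cv2.imwrite("pics/w2.png",im[:,:,::-1])
st=plan(R,top+w*(.047+.06))
E
```

```text
1368 [ 0.5654 -0.1476  0.1001] 0.0005960188160370576 [-0.5347  0.113   0.8374]
n 1 dist 0.0016386213123262294
{"dp": [-0.004, -0.007, 0.001] "delta_rot": [0.02, -0.01, -0.02] }
```

View pics/w2.png

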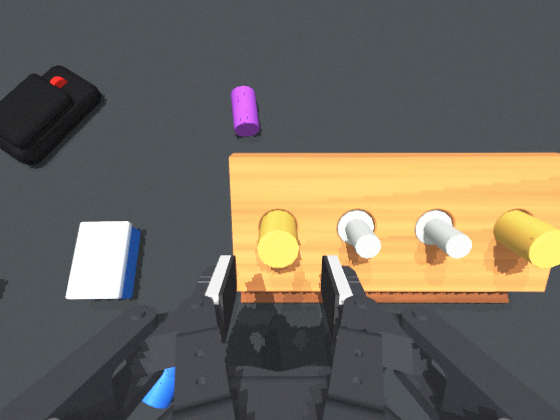

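The tall weight's top at (279,250) is centred between the pads, so I'm going in.

Request:
servo_tool --moves '[{"dp": [-0.003, -0.007, 0.1], "delta_rot": [0, 0, 0], "fingers": 0.5}, {"dp": [0, 0, 0.1], "delta_rot": [0, 0, 0], "fingers": 0.5}, {"dp": [0, 0, 0.1], "delta_rot": [0, 0, 0], "fingers": 0.5}, {"dp": [0, 0, 0], "delta_rot": [0, 0, 0], "fingers": 0.5}]' --force 40

```text
clock: 2.4
position: [0.5386, -0.1425, 0.1379]
ee_rot: [0.032, 0.946, -0.103, 0.307]
contact_force: [0.1, 1.1, 1.3]
width: 0.0428
gripper_force: 0.0
```

Request:
servo_tool --moves '[{"dp": [0, 0, 0], "delta_rot": [0, 0, 0], "fingers": 0.2}, {"dp": [0, 0, 0], "delta_rot": [0, 0, 0], "fingers": 0.2}, {"dp": [0, 0, 0], "delta_rot": [0, 0, 0], "fingers": 0.2}, {"dp": [0, 0, 0], "delta_rot": [0, 0, 0], "fingers": 0.2}]'

```text
clock: 2.8
position: [0.538, -0.1413, 0.1394]
ee_rot: [0.033, 0.946, -0.1, 0.308]
contact_force: [-1.9, -3.8, 1.1]
width: 0.0246
gripper_force: 39.7
```

Request:
servo_tool --moves '[{"dp": [0, 0, -0.04], "delta_rot": [0, 0, 0], "fingers": 0.2}, {"dp": [0, 0, -0.08], "delta_rot": [0, 0, 0], "fingers": 0.2}, {"dp": [0, 0, -0.15], "delta_rot": [0, 0, 0], "fingers": 0.2}, {"dp": [0, 0, -0.15], "delta_rot": [0, 0, 0], "fingers": 0.2}, {"dp": [0, 0, 0], "delta_rot": [0, 0, 0], "fingers": 0.2}]'

```text
clock: 3.3
position: [0.4897, -0.1291, 0.2075]
ee_rot: [0.032, 0.946, -0.098, 0.309]
contact_force: [-0.1, -0.2, -2.2]
width: 0.0247
gripper_force: 40.1
```

```bash
cat >> h.py <<'E'
PAZ=np.radians(-17.6); PC=np.array([.557,.1987])
def panp(x,y,z):
    a=PAZ; return np.array([PC[0]+x*np.cos(a)-y*np.sin(a),PC[1]+x*np.sin(a)+y*np.cos(a),z])
E
python3 - <<'E'
from h import *
s=readout.get_state(); print(s["position"],s["width"],s["gripper_force"],s["contact_force"])
R,_=tiltR(0,PAZ); plan(R,panp(-.040,.030,.25))
E
```

```text
[ 0.4897 -0.1291  0.2075] 0.02468457372534616 40.07164120674133 [-0.1416 -0.2007 -2.2411]
n 10 dist 0.37292739222546284
{"dp": [-0.003, -0.184, -0.029] "delta_rot": [-0.03, -0.63, 0.1] }
{"dp": [-0.007, -0.184, -0.029] "delta_rot": [-0.03, -0.63, 0.1] }
{"dp": [-0.01, -0.184, -0.029] "delta_rot": [-0.03, -0.63, 0.1] }
{"dp": [-0.014, -0.184, -0.028] "delta_rot": [-0.03, -0.63, 0.1] }
{"dp": [-0.018, -0.183, -0.028] "delta_rot": [-0.03, -0.63, 0.09] }
{"dp": [-0.021, -0.183, -0.027] "delta_rot": [-0.03, -0.63, 0.1] }
{"dp": [-0.024, -0.183, -0.027] "delta_rot": [-0.03, -0.63, 0.09] }
{"dp": [-0.028, -0.183, -0.026] "delta_rot": [-0.04, -0.63, 0.1] }
{"dp": [-0.031, -0.182, -0.024] "delta_rot": [-0.03, -0.63, 0.09] }
{"dp": [-0.034, -0.182, -0.023] "delta_rot": [-0.04, -0.63, 0.1] }
```

Request:
servo_tool --moves '[{"dp": [-0.003, -0.184, -0.059], "delta_rot": [-0.03, -0.63, 0.1], "fingers": 0.2}, {"dp": [-0.007, -0.184, -0.059], "delta_rot": [-0.03, -0.63, 0.1], "fingers": 0.2}, {"dp": [-0.01, -0.184, -0.059], "delta_rot": [-0.03, -0.63, 0.1], "fingers": 0.2}, {"dp": [-0.014, -0.184, -0.058], "delta_rot": [-0.03, -0.63, 0.1], "fingers": 0.2}, {"dp": [-0.018, -0.183, -0.028], "delta_rot": [-0.03, -0.63, 0.09], "fingers": 0.2}]'

```text
clock: 3.8
position: [0.4949, 0.0211, 0.2353]
ee_rot: [0.009, 0.975, -0.117, 0.187]
contact_force: [0.9, 0.6, -2.0]
width: 0.025
gripper_force: 40.0
```

Request:
servo_tool --moves '[{"dp": [-0.021, -0.183, -0.027], "delta_rot": [-0.03, -0.63, 0.1], "fingers": 0.2}, {"dp": [-0.024, -0.183, -0.027], "delta_rot": [-0.03, -0.63, 0.09], "fingers": 0.2}, {"dp": [-0.028, -0.183, -0.026], "delta_rot": [-0.04, -0.63, 0.1], "fingers": 0.2}, {"dp": [-0.031, -0.182, -0.024], "delta_rot": [-0.03, -0.63, 0.09], "fingers": 0.2}, {"dp": [-0.034, -0.182, -0.023], "delta_rot": [-0.04, -0.63, 0.1], "fingers": 0.2}]'

```text
clock: 4.3
position: [0.5085, 0.2066, 0.2572]
ee_rot: [-0.006, 0.99, -0.141, 0.031]
contact_force: [1.2, 0.3, -1.4]
width: 0.0248
gripper_force: 40.0
```

Request:
servo_tool --moves '[{"dp": [0, 0, 0], "delta_rot": [0, 0, 0], "fingers": 0.2}, {"dp": [0, 0, 0], "delta_rot": [0, 0, 0], "fingers": 0.2}]'

```text
clock: 4.5
position: [0.5089, 0.2051, 0.2567]
ee_rot: [-0.005, 0.99, -0.14, 0.032]
contact_force: [0.0, -1.5, -2.1]
width: 0.0246
gripper_force: 40.2
```

```bash
python3 - <<'E'
from h import *
s=readout.get_state(); print(s["position"],s["width"],s["gripper_force"],s["contact_force"])
R,_=tiltR(0,PAZ); plan(R,panp(-.040,.030,.24))
for n in ["scene","wrist"]:
    C=cal(n);im,dep=imaging.get_image(n); 
    np.savez(n+"2.npz",im=im,dep=dep)
    if n=="scene":
        hsv=cv2.cvtColor(im,cv2.COLOR_RGB2HSV); m=((hsv[...,0]>=20)&(hsv[...,0]<34)&(hsv[...,1]>100)&(dep>0))
        P=cloud(C,dep); m&=(P[...,1]>.05); print(m.sum(), P[m].min(0),P[m].max(0))
        p=proj(C,np.array([s["position"]]))[0].astype(int); a=max(0,p[1]-90); b=max(0,p[0]-120)
        cv2.imwrite("pics/s2.png",cv2.resize(im[a:a+200,b:b+240,::-1],None,fx=3,fy=3)); print(a,b)
E
```

```text
[0.5089 0.2051 0.2567] 0.02456976192503119 40.21759271621704 [ 0.0254 -1.4592 -2.1213]
n 2 dist 0.04263957033982702
{"dp": [0.019, -0.095, 0.045] "delta_rot": [-0.1, -0.31, 0.13] }
{"dp": [0.02, -0.095, 0.043] "delta_rot": [-0.11, -0.3, 0.13] }
130 [0.5065 0.1748 0.1036] [0.6546 0.2114 0.2124]
130 275
```

View pics/s2.png

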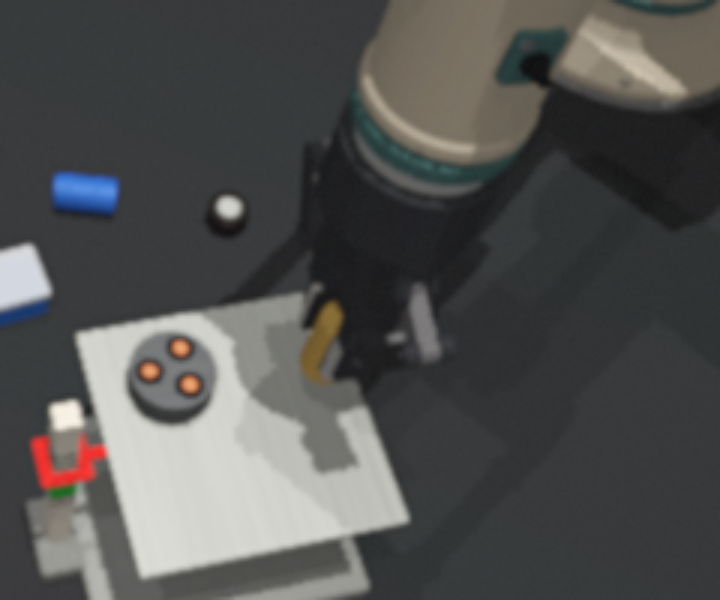

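The scene crop shows the weight between the pads above the free half of the pan, at crop (322,345). I'll straighten the tool, then check the weight's axis in the hand.

Request:
servo_tool --moves '[{"dp": [0.019, -0.095, 0.045], "delta_rot": [-0.1, -0.31, 0.13], "fingers": 0.2}, {"dp": [0.02, -0.095, 0.043], "delta_rot": [-0.11, -0.3, 0.13], "fingers": 0.2}, {"dp": [0, 0, 0], "delta_rot": [0, 0, 0], "fingers": 0.2}, {"dp": [0, 0, 0], "delta_rot": [0, 0, 0], "fingers": 0.2}]'

```text
clock: 5.0
position: [0.5278, 0.2371, 0.2409]
ee_rot: [0.001, 0.988, -0.155, 0.001]
contact_force: [0.1, 0.1, -1.8]
width: 0.0246
gripper_force: 40.2
```

```bash
python3 - <<'E'
from h import *
s=readout.get_state(); R0=q2R(s["ee_rot"]); p0=s["position"]; print(p0,R0[:,2],s["contact_force"])
R,_=tiltR(0,PAZ); plan(R,panp(-.040,.030,.24))
th=np.linspace(0,2*np.pi,60)
circ=lambda z:(p0+np.c_[.013*np.cos(th),.013*np.sin(th),np.full(60,z)]@R0.T)
V=[]
for n in ["scene","wrist"]:
    C=cal(n);im,dep=imaging.get_image(n); v=im[:,:,::-1].copy(); hsv=cv2.cvtColor(im,cv2.COLOR_RGB2HSV)
    v=cv2.resize(v,None,fx=3,fy=3); o=v.copy()
    for z,c in ((.047,(255,0,0)),(.091,(0,255,0))):
        pts=proj(C,circ(z)); cv2.polylines(o,[(pts*3).astype(np.int32)],True,c,1)
    a,b=(pts.mean(0)*3).astype(int); a=int(np.clip(a,195,1485)); b=int(np.clip(b,140,1120))
    V.append(np.vstack([v[b-140:b+140,a-195:a+195],o[b-140:b+140,a-195:a+195]]))
cv2.imwrite("pics/c3.png",np.hstack(V))
E
```

```text
[0.5278 0.2371 0.2409] [ 0.0012 -0.0016 -1.    ] [ 0.0916  0.0959 -1.8477]
n 1 dist 0.0025209715515773297
{"dp": [-0.003, -0.011, 0.005] "delta_rot": [0.01, -0.02, -0.04] }
```

View pics/c3.png

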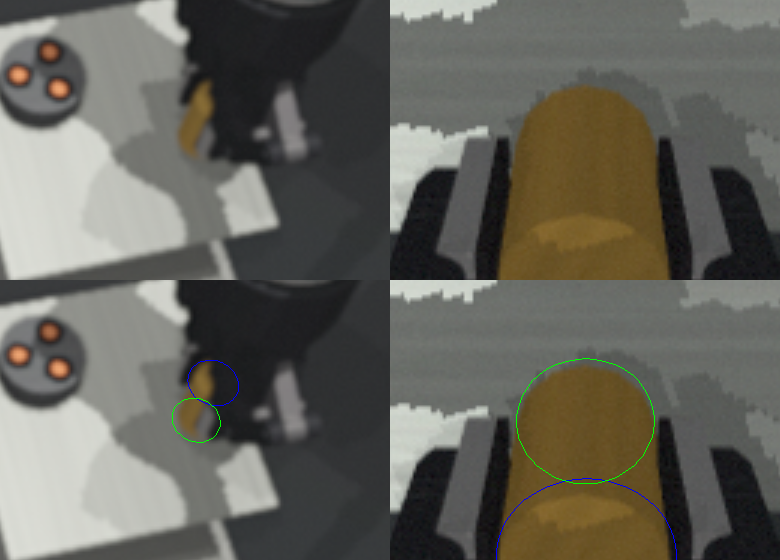

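The predicted outlines match the held weight: it is upright, with its underside about 91 mm ahead of the TCP. Lowering it slowly.

Request:
servo_tool --moves '[{"dp": [-0.003, -0.011, 0.03], "delta_rot": [0, 0, 0], "fingers": 0.2}, {"dp": [0, 0, 0.03], "delta_rot": [0, 0, 0], "fingers": 0.2}, {"dp": [0, 0, 0.025], "delta_rot": [0, 0, 0], "fingers": 0.2}, {"dp": [0, 0, 0.02], "delta_rot": [0, 0, 0], "fingers": 0.2}, {"dp": [0, 0, 0.01], "delta_rot": [0, 0, 0], "fingers": 0.2}]'

```text
clock: 5.6
position: [0.5282, 0.2403, 0.2179]
ee_rot: [0.0, 0.988, -0.155, 0.001]
contact_force: [-0.4, 0.2, -2.0]
width: 0.0248
gripper_force: 40.2
```

Request:
servo_tool --moves '[{"dp": [0, 0, 0.008], "delta_rot": [0, 0, 0], "fingers": 0.2}, {"dp": [0, 0, 0.008], "delta_rot": [0, 0, 0], "fingers": 0.2}, {"dp": [0, 0, 0.008], "delta_rot": [0, 0, 0], "fingers": 0.2}, {"dp": [0, 0, 0.008], "delta_rot": [0, 0, 0], "fingers": 0.2}, {"dp": [0, 0, 0.008], "delta_rot": [0, 0, 0], "fingers": 0.2}]'

```text
clock: 6.1
position: [0.5286, 0.2404, 0.2106]
ee_rot: [-0.0, 0.988, -0.155, 0.002]
contact_force: [-0.4, 1.1, -0.5]
width: 0.0251
gripper_force: 40.2
```

Request:
servo_tool --moves '[{"dp": [0, 0, 0.008], "delta_rot": [0, 0, 0], "fingers": 0.2}, {"dp": [0, 0, 0.008], "delta_rot": [0, 0, 0], "fingers": 0.2}, {"dp": [0, 0, 0.008], "delta_rot": [0, 0, 0], "fingers": 0.2}, {"dp": [0, 0, 0.008], "delta_rot": [0, 0, 0], "fingers": 0.2}, {"dp": [0, 0, 0], "delta_rot": [0, 0, 0], "fingers": 0.2}]'

```text
clock: 6.6
position: [0.5286, 0.2404, 0.204]
ee_rot: [0.0, 0.988, -0.155, 0.002]
contact_force: [0.8, 0.8, 0.1]
width: 0.025
gripper_force: 40.2
```

Request:
servo_tool --moves '[{"dp": [0, 0, 0], "delta_rot": [0, 0, 0], "fingers": 0.2}, {"dp": [0, 0, 0], "delta_rot": [0, 0, 0], "fingers": 0.2}, {"dp": [0, 0, 0], "delta_rot": [0, 0, 0], "fingers": 0.2}]'

```text
clock: 6.9
position: [0.5286, 0.2404, 0.2043]
ee_rot: [0.0, 0.988, -0.155, 0.002]
contact_force: [-0.0, 0.6, -0.2]
width: 0.0248
gripper_force: 40.2
```

Request:
servo_tool --moves '[{"dp": [0, 0, 0.005], "delta_rot": [0, 0, 0], "fingers": 0.2}, {"dp": [0, 0, 0.005], "delta_rot": [0, 0, 0], "fingers": 0.2}, {"dp": [0, 0, 0], "delta_rot": [0, 0, 0], "fingers": 0.2}, {"dp": [0, 0, 0], "delta_rot": [0, 0, 0], "fingers": 0.2}]'

```text
clock: 7.3
position: [0.5286, 0.2404, 0.2022]
ee_rot: [0.0, 0.988, -0.155, 0.002]
contact_force: [0.8, -0.4, -0.2]
width: 0.0247
gripper_force: 40.2
```

Request:
servo_tool --moves '[{"dp": [0, 0, 0], "delta_rot": [0, 0, 0], "fingers": 0.32}, {"dp": [0, 0, 0], "delta_rot": [0, 0, 0], "fingers": 0.4}, {"dp": [0, 0, 0], "delta_rot": [0, 0, 0], "fingers": 0.5}, {"dp": [0, 0, 0], "delta_rot": [0, 0, 0], "fingers": 0.5}, {"dp": [0, 0, 0], "delta_rot": [0, 0, 0], "fingers": 0.5}]'

```text
clock: 7.8
position: [0.5286, 0.2404, 0.2022]
ee_rot: [0.0, 0.988, -0.155, 0.001]
contact_force: [0.3, -0.4, -0.6]
width: 0.0428
gripper_force: 0.0
```

Request:
servo_tool --moves '[{"dp": [0, 0, -0.1], "delta_rot": [0, 0, 0], "fingers": 0.5}, {"dp": [0, 0, -0.15], "delta_rot": [0, 0, 0], "fingers": 0.5}, {"dp": [0, 0, -0.2], "delta_rot": [0, 0, 0], "fingers": 0.5}, {"dp": [0, 0.1, 0], "delta_rot": [0, 0, 0], "fingers": 0.5}, {"dp": [0, 0.2, 0], "delta_rot": [0, 0, 0], "fingers": 0.5}]'

```text
clock: 8.3
position: [0.5111, 0.1843, 0.2934]
ee_rot: [-0.001, 0.988, -0.153, 0.004]
contact_force: [0.1, -1.6, -0.7]
width: 0.0426
gripper_force: 0.0
```

Request:
servo_tool --moves '[{"dp": [0, 0.2, 0], "delta_rot": [0, 0, 0], "fingers": 0.5}, {"dp": [0, 0.2, 0], "delta_rot": [0, 0, 0], "fingers": 0.5}, {"dp": [0, 0.2, 0], "delta_rot": [0, 0, 0], "fingers": 0.5}, {"dp": [0, 0.2, 0], "delta_rot": [0, 0, 0], "fingers": 0.5}, {"dp": [0, 0.2, 0], "delta_rot": [0, 0, 0], "fingers": 0.5}]'

```text
clock: 8.8
position: [0.4477, -0.0086, 0.2918]
ee_rot: [0.0, 0.988, -0.154, 0.001]
contact_force: [0.3, -0.5, 0.6]
width: 0.0426
gripper_force: 0.0
```

Request:
servo_tool --moves '[{"dp": [0, 0.2, 0], "delta_rot": [0, 0, 0], "fingers": 0.5}, {"dp": [0, 0.2, 0], "delta_rot": [0, 0, 0], "fingers": 0.5}, {"dp": [0, 0, 0], "delta_rot": [0, 0, 0], "fingers": 0.5}]'

```text
clock: 9.1
position: [0.4228, -0.0871, 0.2918]
ee_rot: [0.001, 0.988, -0.157, 0.001]
contact_force: [-0.6, 0.8, 0.6]
width: 0.0423
gripper_force: 0.0
```

```bash
cat > pan.py <<'E'
from h import *
import sys
tag=sys.argv[1]
for n in ["top","scene"]:
    C=cal(n); im,dep=imaging.get_image(n); np.savez(f"{n}_{tag}.npz",im=im,dep=dep); P=cloud(C,dep)
    a=PAZ; dx,dy=P[...,0]-PC[0],P[...,1]-PC[1]; lx=dx*np.cos(a)+dy*np.sin(a); ly=-dx*np.sin(a)+dy*np.cos(a)
    f0=np.load(n+"0.npz")["dep"]; P0=cloud(C,f0)
    m=(dep>0)&(abs(lx)<.068)&(abs(ly)<.068)&(P[...,2]>.06)&(P[...,2]<.14)
    b=(dep>0)&(lx<-.01)&(abs(ly)<.068)&(abs(lx)<.07); Z=P[...,2]
    h,e=np.histogram(Z[m],np.arange(.06,.14,.001)); z0=e[h.argmax()]+.0005; g=m&(abs(Z-z0)<.004)
    print(n,"pan z",Z[g].mean(),"d",.145-Z[g].mean(),g.sum())
    hsv=cv2.cvtColor(im,cv2.COLOR_RGB2HSV); w=(hsv[...,0]>=18)&(hsv[...,0]<34)&(hsv[...,1]>90)&(abs(lx)<.09)&(abs(ly)<.09)
    t=w&(Z>z0+.038)&(Z<z0+.05); print("brass top",t.sum(),np.median(Z[t])-z0,"pan xy",lx[t].mean(),ly[t].mean())
v=[]
C=cal("scene"); p=proj(C,panp(.02,0,.12))[0].astype(int)
cv2.imwrite(f"pics/p_{tag}.png",cv2.resize(im[p[1]-60:p[1]+90,p[0]-100:p[0]+90,::-1],None,fx=4,fy=4,interpolation=cv2.INTER_CUBIC))
E
python3 pan.py a
```

```text
top pan z 0.10971080887560401 d 0.03528919112439598 4166
brass top 21 0.04236664652837374 pan xy -0.03906318934953823 0.02756525840445981
scene pan z 0.10898392057659301 d 0.03601607942340698 4669
brass top 179 0.04397125484754549 pan xy -0.04020734553712032 0.03155028232859434
```

View pics/p_a.png

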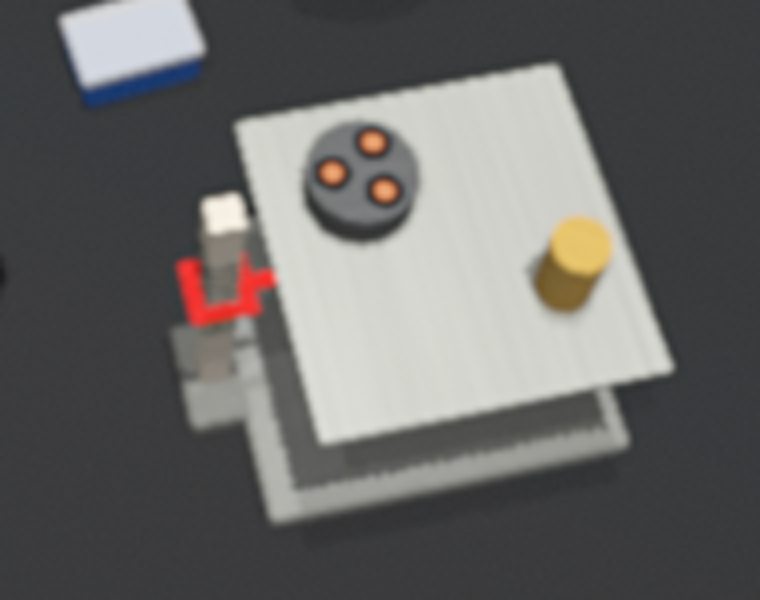

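The tall weight stands upright on the pan at about pan (-40, 30) mm, and the pointer at crop (220,290) is still above the band. I'll refine the pan height with local references (table around the scale, post top).

```bash
python3 - <<'E'
from h import *
for tag in ["0","_a"]:
  for n in ["top","scene"]:
    C=cal(n); f=np.load(f"{n}{tag}.npz"); im,dep=f["im"],f["dep"]; P=cloud(C,dep); Z=P[...,2]
    a=PAZ; dx,dy=P[...,0]-PC[0],P[...,1]-PC[1]; lx=dx*np.cos(a)+dy*np.sin(a); ly=-dx*np.sin(a)+dy*np.cos(a); r=np.hypot(dx,dy)
    V=im.max(-1).astype(int); t=(dep>0)&(r<.25)&(r>.12)&(abs(Z)<.008)
    A=np.c_[dx[t],dy[t],np.ones(t.sum())]; k=np.linalg.lstsq(A,Z[t],rcond=None)[0]
    Zc=Z-k[2]-k[0]*dx-k[1]*dy
    m=(dep>0)&(abs(lx)<.068)&(abs(ly)<.068)&(Zc>.09)&(Zc<.135); h,e=np.histogram(Zc[m],np.arange(.09,.135,.001)); z0=e[h.argmax()]+.0005
    g=m&(abs(Zc-z0)<.004)
    p=(dep>0)&(abs(lx-.1)<.012)&(abs(ly)<.012)&(Zc>.165)&(Zc<.19)
    print(n,tag,"plane",k,"pan",Zc[g].mean(),"d",.145-Zc[g].mean(),"post top",p.sum(),np.median(Zc[p]) if p.any() else None)
E
```

```text
top 0 plane [-0.0002  0.0001  0.0003] pan 0.12555803891911566 d 0.019441961080884335 post top 75 0.1774716594336259
scene 0 plane [-0.0001 -0.0007 -0.0004] pan 0.1254676243536348 d 0.019532375646365202 post top 113 0.1770545795041521
top _a plane [0.     0.0002 0.0003] pan 0.1094242707345422 d 0.035575729265457795 post top 75 0.17725595510249548
scene _a plane [-0.0002 -0.0007 -0.0004] pan 0.10936783640205194 d 0.03563216359794805 post top 108 0.17736575402600363
```

Both cameras agree: d was 19.5 mm with the holder alone and is now 35.6 mm. The second tall weight should bring it to about 51.5 mm, inside the band.

```bash
python3 - <<'E'
from h import *
R,w=tiltR(36); top=np.array([.5314,-.3090,.1002])
plan(R,top+w*(.047+.06))
E
```

```text
n 7 dist 0.2410768945078842
{"dp": [0.078, 0.134, 0.075] "delta_rot": [0.05, 0.89, -0.14] }
{"dp": [0.069, 0.135, 0.081] "delta_rot": [0.04, 0.89, -0.14] }
{"dp": [0.059, 0.137, 0.086] "delta_rot": [0.05, 0.89, -0.15] }
{"dp": [0.05, 0.138, 0.09] "delta_rot": [0.04, 0.9, -0.14] }
{"dp": [0.039, 0.139, 0.094] "delta_rot": [0.05, 0.89, -0.15] }
{"dp": [0.029, 0.14, 0.096] "delta_rot": [0.04, 0.9, -0.14] }
{"dp": [0.018, 0.141, 0.098] "delta_rot": [0.05, 0.89, -0.15] }
```

Request:
servo_tool --moves '[{"dp": [0.078, 0.134, 0.075], "delta_rot": [0.05, 0.89, -0.14], "fingers": 0.5}, {"dp": [0.069, 0.135, 0.081], "delta_rot": [0.04, 0.89, -0.14], "fingers": 0.5}, {"dp": [0.059, 0.137, 0.086], "delta_rot": [0.05, 0.89, -0.15], "fingers": 0.5}, {"dp": [0.05, 0.138, 0.09], "delta_rot": [0.04, 0.9, -0.14], "fingers": 0.5}, {"dp": [0.039, 0.139, 0.094], "delta_rot": [0.05, 0.89, -0.15], "fingers": 0.5}]'

```text
clock: 9.7
position: [0.4584, -0.2339, 0.2173]
ee_rot: [0.023, 0.968, -0.114, 0.223]
contact_force: [1.3, 0.7, -0.2]
width: 0.0429
gripper_force: 0.0
```

Request:
servo_tool --moves '[{"dp": [0.029, 0.14, 0.096], "delta_rot": [0.04, 0.9, -0.14], "fingers": 0.5}, {"dp": [0.018, 0.141, 0.098], "delta_rot": [0.05, 0.89, -0.15], "fingers": 0.5}, {"dp": [0, 0, 0], "delta_rot": [0, 0, 0], "fingers": 0.5}, {"dp": [0, 0, 0], "delta_rot": [0, 0, 0], "fingers": 0.5}]'

```text
clock: 10.1
position: [0.469, -0.2709, 0.196]
ee_rot: [0.022, 0.954, -0.101, 0.28]
contact_force: [-0.1, 1.2, 0.5]
width: 0.0429
gripper_force: 0.0
```

```bash
python3 - <<'E'
from h import *
C=cal("wrist"); im,dep=imaging.get_image("wrist")
R,w=tiltR(36); top=np.array([.5314,-.3090,.1002])
hsv=cv2.cvtColor(im,cv2.COLOR_RGB2HSV); m=((hsv[...,0]>=20)&(hsv[...,0]<34)&(hsv[...,1]>100))
P=cloud(C,dep); h=(P-top)@w; t=m&(abs(h)<.006)&(abs(P-top).max(-1)<.04); v,u=np.nonzero(t); print(t.sum(),P[t].mean(0),np.median(h[t]),u.min(),u.max(),v.min(),v.max(),np.linalg.svd(P[t]-P[t].mean(0),full_matrices=False)[2][2])
st=plan(R,top+w*(.047+.06))
E
```

```text
1252 [ 0.531  -0.3087  0.1   ] 0.0004148549822550817 300 340 209 248 [-0.5385  0.1374  0.8313]
n 1 dist 0.0270696198046732
{"dp": [-0.002, 0.123, 0.056] "delta_rot": [-0.14, 0.58, -0.04] }
```

Request:
servo_tool --moves '[{"dp": [0, 0.062, 0.028], "delta_rot": [-0.07, 0.29, -0.02], "fingers": 0.5}, {"dp": [-0.002, 0.061, 0.028], "delta_rot": [-0.07, 0.29, -0.02], "fingers": 0.5}, {"dp": [0, 0, 0], "delta_rot": [0, 0, 0], "fingers": 0.5}, {"dp": [0, 0, 0], "delta_rot": [0, 0, 0], "fingers": 0.5}]'

```text
clock: 10.55
position: [0.47, -0.296, 0.1874]
ee_rot: [0.033, 0.946, -0.099, 0.308]
contact_force: [-0.5, -1.2, 1.1]
width: 0.0425
gripper_force: 0.0
```

```bash
python3 - <<'E'
from h import *
R,w=tiltR(36); top=np.array([.5314,-.3090,.1002])
st=plan(R,top+w*(.047+.06))
E
```

```text
n 1 dist 0.0006306326210564296
{"dp": [-0.002, -0.0, 0.002] "delta_rot": [0.01, -0.01, 0.0] }
```

Request:
servo_tool --moves '[{"dp": [-0.002, 0, 0.1], "delta_rot": [0, 0, 0], "fingers": 0.5}, {"dp": [0, 0, 0.1], "delta_rot": [0, 0, 0], "fingers": 0.5}, {"dp": [0, 0, 0.102], "delta_rot": [0, 0, 0], "fingers": 0.5}, {"dp": [0, 0, 0], "delta_rot": [0, 0, 0], "fingers": 0.5}]' --force 40

```text
clock: 10.95
position: [0.5049, -0.3033, 0.1367]
ee_rot: [0.032, 0.946, -0.099, 0.307]
contact_force: [-0.2, -0.4, 0.9]
width: 0.0429
gripper_force: 0.0
```

Request:
servo_tool --moves '[{"dp": [0, 0, 0], "delta_rot": [0, 0, 0], "fingers": 0.2}, {"dp": [0, 0, 0], "delta_rot": [0, 0, 0], "fingers": 0.2}, {"dp": [0, 0, 0], "delta_rot": [0, 0, 0], "fingers": 0.2}, {"dp": [0, 0, 0], "delta_rot": [0, 0, 0], "fingers": 0.2}]'

```text
clock: 11.35
position: [0.504, -0.3041, 0.1385]
ee_rot: [0.033, 0.945, -0.1, 0.308]
contact_force: [0.8, 1.5, 0.3]
width: 0.025
gripper_force: 39.3
```

Request:
servo_tool --moves '[{"dp": [0, 0, -0.04], "delta_rot": [0, 0, 0], "fingers": 0.2}, {"dp": [0, 0, -0.08], "delta_rot": [0, 0, 0], "fingers": 0.2}, {"dp": [0, 0, -0.15], "delta_rot": [0, 0, 0], "fingers": 0.2}, {"dp": [0, 0, -0.2], "delta_rot": [0, 0, 0], "fingers": 0.2}, {"dp": [0, 0, -0.1], "delta_rot": [0, 0, 0], "fingers": 0.2}]'

```text
clock: 11.85
position: [0.4369, -0.2904, 0.2318]
ee_rot: [0.034, 0.945, -0.1, 0.308]
contact_force: [-0.1, -0.8, -1.6]
width: 0.025
gripper_force: 39.7
```

```bash
python3 - <<'E'
from h import *
s=readout.get_state(); print(s["position"],s["width"],s["gripper_force"],s["contact_force"])
R,_=tiltR(0,PAZ); plan(R,panp(-.040,-.030,.25),step=.032)
E
```

```text
[ 0.4369 -0.2904  0.2318] 0.025021747316661513 39.738779067993164 [-0.098  -0.8121 -1.5749]
n 15 dist 0.47853127750880453
{"dp": [-0.004, -0.159, -0.011] "delta_rot": [-0.02, -0.42, 0.06] }
{"dp": [-0.005, -0.159, -0.011] "delta_rot": [-0.02, -0.42, 0.06] }
{"dp": [-0.006, -0.159, -0.011] "delta_rot": [-0.02, -0.42, 0.06] }
{"dp": [-0.008, -0.159, -0.011] "delta_rot": [-0.02, -0.42, 0.06] }
{"dp": [-0.009, -0.159, -0.011] "delta_rot": [-0.02, -0.42, 0.06] }
{"dp": [-0.011, -0.159, -0.011] "delta_rot": [-0.02, -0.42, 0.06] }
{"dp": [-0.012, -0.159, -0.011] "delta_rot": [-0.02, -0.42, 0.06] }
{"dp": [-0.014, -0.159, -0.011] "delta_rot": [-0.02, -0.42, 0.06] }
{"dp": [-0.015, -0.158, -0.01] "delta_rot": [-0.01, -0.42, 0.06] }
{"dp": [-0.016, -0.158, -0.01] "delta_rot": [-0.02, -0.42, 0.06] }
{"dp": [-0.018, -0.158, -0.009] "delta_rot": [-0.01, -0.42, 0.07] }
{"dp": [-0.019, -0.158, -0.009] "delta_rot": [-0.02, -0.42, 0.06] }
{"dp": [-0.02, -0.158, -0.008] "delta_rot": [-0.01, -0.42, 0.07] }
{"dp": [-0.022, -0.158, -0.007] "delta_rot": [-0.02, -0.42, 0.06] }
{"dp": [-0.023, -0.158, -0.007] "delta_rot": [-0.01, -0.42, 0.07] }
```

Request:
servo_tool --moves '[{"dp": [-0.004, -0.159, -0.041], "delta_rot": [-0.02, -0.42, 0.06], "fingers": 0.2}, {"dp": [-0.005, -0.159, -0.041], "delta_rot": [-0.02, -0.42, 0.06], "fingers": 0.2}, {"dp": [-0.006, -0.159, -0.041], "delta_rot": [-0.02, -0.42, 0.06], "fingers": 0.2}, {"dp": [-0.008, -0.159, -0.011], "delta_rot": [-0.02, -0.42, 0.06], "fingers": 0.2}, {"dp": [-0.009, -0.159, -0.011], "delta_rot": [-0.02, -0.42, 0.06], "fingers": 0.2}]'

```text
clock: 12.35
position: [0.452, -0.1298, 0.2518]
ee_rot: [0.023, 0.971, -0.119, 0.206]
contact_force: [0.1, 0.4, -2.3]
width: 0.0249
gripper_force: 39.8
```

Request:
servo_tool --moves '[{"dp": [-0.011, -0.159, -0.011], "delta_rot": [-0.02, -0.42, 0.06], "fingers": 0.2}, {"dp": [-0.012, -0.159, -0.011], "delta_rot": [-0.02, -0.42, 0.06], "fingers": 0.2}, {"dp": [-0.014, -0.159, -0.011], "delta_rot": [-0.02, -0.42, 0.06], "fingers": 0.2}, {"dp": [-0.015, -0.158, -0.01], "delta_rot": [-0.01, -0.42, 0.06], "fingers": 0.2}, {"dp": [-0.016, -0.158, -0.01], "delta_rot": [-0.02, -0.42, 0.06], "fingers": 0.2}]'

```text
clock: 12.85
position: [0.4765, 0.0279, 0.2581]
ee_rot: [0.012, 0.985, -0.136, 0.103]
contact_force: [-0.2, -0.2, -2.0]
width: 0.0247
gripper_force: 39.8
```

```bash
python3 - <<'E'
from h import *
s=readout.get_state(); print(s["position"],s["width"],s["gripper_force"],s["contact_force"])
R,_=tiltR(0,PAZ); plan(R,panp(-.040,-.030,.24),step=.032)
E
```

```text
[0.4765 0.0279 0.2581] 0.024704062163900836 39.814236760139465 [-0.2307 -0.186  -1.9642]
n 5 dist 0.15888639849677708
{"dp": [-0.013, -0.157, 0.017] "delta_rot": [-0.02, -0.42, 0.06] }
{"dp": [-0.014, -0.158, 0.017] "delta_rot": [-0.02, -0.41, 0.07] }
{"dp": [-0.014, -0.157, 0.017] "delta_rot": [-0.02, -0.42, 0.06] }
{"dp": [-0.014, -0.157, 0.017] "delta_rot": [-0.01, -0.41, 0.07] }
{"dp": [-0.015, -0.158, 0.018] "delta_rot": [-0.02, -0.42, 0.06] }
```

Request:
servo_tool --moves '[{"dp": [-0.013, -0.157, 0.017], "delta_rot": [-0.02, -0.42, 0.06], "fingers": 0.2}, {"dp": [-0.014, -0.158, 0.017], "delta_rot": [-0.02, -0.41, 0.07], "fingers": 0.2}, {"dp": [-0.014, -0.157, 0.017], "delta_rot": [-0.02, -0.42, 0.06], "fingers": 0.2}, {"dp": [-0.014, -0.157, 0.017], "delta_rot": [-0.01, -0.41, 0.07], "fingers": 0.2}, {"dp": [-0.015, -0.158, 0.018], "delta_rot": [-0.02, -0.42, 0.06], "fingers": 0.2}]'

```text
clock: 13.35
position: [0.5103, 0.1821, 0.2397]
ee_rot: [0.0, 0.988, -0.153, 0.0]
contact_force: [1.7, -0.8, -2.1]
width: 0.0248
gripper_force: 39.8
```

Request:
servo_tool --moves '[{"dp": [0, 0, 0], "delta_rot": [0, 0, 0], "fingers": 0.2}, {"dp": [0, 0, 0], "delta_rot": [0, 0, 0], "fingers": 0.2}]'

```text
clock: 13.55
position: [0.5101, 0.1811, 0.2393]
ee_rot: [0.001, 0.988, -0.152, 0.0]
contact_force: [-0.2, -0.6, -1.7]
width: 0.0247
gripper_force: 40.1
```

```bash
python3 - <<'E'
from h import *
s=readout.get_state(); R0=q2R(s["ee_rot"]); p0=s["position"]; print(p0,s["contact_force"])
R,_=tiltR(0,PAZ); plan(R,panp(-.040,-.030,.23),step=.032)
th=np.linspace(0,2*np.pi,60)
C=cal("wrist");im,dep=imaging.get_image("wrist"); v=im[:,:,::-1].copy()
for z,c in ((.047,(255,0,0)),(.091,(0,255,0))):
    cv2.polylines(v,[proj(C,p0+np.c_[.013*np.cos(th),.013*np.sin(th),np.full(60,z)]@R0.T).astype(np.int32)],True,c,1)
cv2.imwrite("pics/c4.png",v)
E
```

```text
[0.5101 0.1811 0.2393] [-0.1792 -0.6389 -1.7064]
n 1 dist 0.009348310990227942
{"dp": [-0.003, -0.005, 0.046] "delta_rot": [0.01, -0.01, 0.02] }
```

View pics/c4.png

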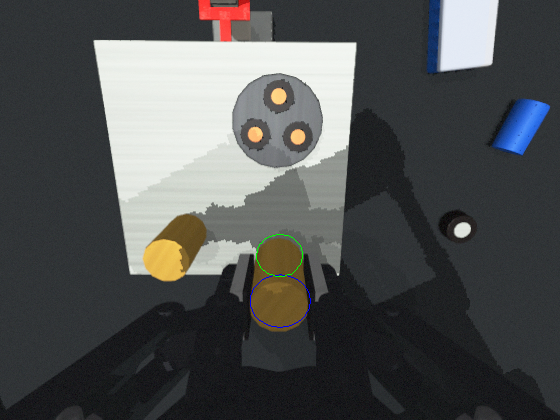

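The held weight at (279,280) matches the prediction, and the first weight (to 205,215) and the holder are clear. Lowering.

Request:
servo_tool --moves '[{"dp": [-0.003, -0.005, 0.045], "delta_rot": [0, 0, 0], "fingers": 0.2}, {"dp": [0, 0, 0.045], "delta_rot": [0, 0, 0], "fingers": 0.2}, {"dp": [0, 0, 0.045], "delta_rot": [0, 0, 0], "fingers": 0.2}, {"dp": [0, 0, 0.03], "delta_rot": [0, 0, 0], "fingers": 0.2}, {"dp": [0, 0, 0.015], "delta_rot": [0, 0, 0], "fingers": 0.2}]'

```text
clock: 14.1
position: [0.5096, 0.1819, 0.2027]
ee_rot: [0.0, 0.988, -0.153, -0.0]
contact_force: [-0.4, -0.1, -2.3]
width: 0.0249
gripper_force: 40.1
```

Request:
servo_tool --moves '[{"dp": [0, 0, 0.008], "delta_rot": [0, 0, 0], "fingers": 0.2}, {"dp": [0, 0, 0.008], "delta_rot": [0, 0, 0], "fingers": 0.2}, {"dp": [0, 0, 0.008], "delta_rot": [0, 0, 0], "fingers": 0.2}, {"dp": [0, 0, 0.008], "delta_rot": [0, 0, 0], "fingers": 0.2}, {"dp": [0, 0, 0.008], "delta_rot": [0, 0, 0], "fingers": 0.2}]'

```text
clock: 14.6
position: [0.5103, 0.1823, 0.1959]
ee_rot: [-0.0, 0.988, -0.152, 0.001]
contact_force: [-0.5, 0.7, -2.0]
width: 0.0248
gripper_force: 40.1
```

Request:
servo_tool --moves '[{"dp": [0, 0, 0.008], "delta_rot": [0, 0, 0], "fingers": 0.2}, {"dp": [0, 0, 0.008], "delta_rot": [0, 0, 0], "fingers": 0.2}, {"dp": [0, 0, 0.008], "delta_rot": [0, 0, 0], "fingers": 0.2}, {"dp": [0, 0, 0.008], "delta_rot": [0, 0, 0], "fingers": 0.2}, {"dp": [0, 0, 0.004], "delta_rot": [0, 0, 0], "fingers": 0.2}]'

```text
clock: 15.1
position: [0.5103, 0.1823, 0.1885]
ee_rot: [-0.0, 0.988, -0.152, 0.001]
contact_force: [0.9, 1.1, 0.5]
width: 0.0247
gripper_force: 40.1
```

Request:
servo_tool --moves '[{"dp": [0, 0, 0], "delta_rot": [0, 0, 0], "fingers": 0.2}, {"dp": [0, 0, 0], "delta_rot": [0, 0, 0], "fingers": 0.2}, {"dp": [0, 0, 0], "delta_rot": [0, 0, 0], "fingers": 0.2}]'

```text
clock: 15.4
position: [0.5102, 0.1823, 0.1886]
ee_rot: [-0.0, 0.988, -0.152, 0.001]
contact_force: [0.5, 0.0, -1.0]
width: 0.0245
gripper_force: 40.1
```

Request:
servo_tool --moves '[{"dp": [0, 0, 0.007], "delta_rot": [0, 0, 0], "fingers": 0.2}, {"dp": [0, 0, 0.006], "delta_rot": [0, 0, 0], "fingers": 0.2}, {"dp": [0, 0, 0], "delta_rot": [0, 0, 0], "fingers": 0.2}, {"dp": [0, 0, 0], "delta_rot": [0, 0, 0], "fingers": 0.2}, {"dp": [0, 0, 0], "delta_rot": [0, 0, 0], "fingers": 0.2}]'

```text
clock: 15.9
position: [0.5101, 0.1823, 0.1859]
ee_rot: [-0.0, 0.988, -0.153, 0.001]
contact_force: [0.1, 0.0, 0.9]
width: 0.0247
gripper_force: 40.1
```

Request:
servo_tool --moves '[{"dp": [0, 0, 0], "delta_rot": [0, 0, 0], "fingers": 0.32}, {"dp": [0, 0, 0], "delta_rot": [0, 0, 0], "fingers": 0.4}, {"dp": [0, 0, 0], "delta_rot": [0, 0, 0], "fingers": 0.5}, {"dp": [0, 0, 0], "delta_rot": [0, 0, 0], "fingers": 0.5}, {"dp": [0, 0, 0], "delta_rot": [0, 0, 0], "fingers": 0.5}]'

```text
clock: 16.4
position: [0.51, 0.1822, 0.1859]
ee_rot: [-0.0, 0.988, -0.152, 0.001]
contact_force: [0.0, -0.5, 0.6]
width: 0.0427
gripper_force: 0.0
```

Request:
servo_tool --moves '[{"dp": [0, 0, -0.1], "delta_rot": [0, 0, 0], "fingers": 0.5}, {"dp": [0, 0, -0.15], "delta_rot": [0, 0, 0], "fingers": 0.5}, {"dp": [0, 0, -0.2], "delta_rot": [0, 0, 0], "fingers": 0.5}, {"dp": [0, 0.1, 0], "delta_rot": [0, 0, 0], "fingers": 0.5}, {"dp": [0, 0.2, 0], "delta_rot": [0, 0, 0], "fingers": 0.5}]'

```text
clock: 16.9
position: [0.4933, 0.1261, 0.2775]
ee_rot: [-0.001, 0.989, -0.151, 0.003]
contact_force: [0.0, -1.4, -0.3]
width: 0.0429
gripper_force: 0.0
```

Request:
servo_tool --moves '[{"dp": [0, 0.2, 0], "delta_rot": [0, 0, 0], "fingers": 0.5}, {"dp": [0, 0.2, 0], "delta_rot": [0, 0, 0], "fingers": 0.5}, {"dp": [0, 0.2, 0], "delta_rot": [0, 0, 0], "fingers": 0.5}, {"dp": [0, 0.2, 0], "delta_rot": [0, 0, 0], "fingers": 0.5}, {"dp": [0, 0.2, 0], "delta_rot": [0, 0, 0], "fingers": 0.5}]'

```text
clock: 17.4
position: [0.4309, -0.0669, 0.276]
ee_rot: [0.0, 0.988, -0.152, 0.001]
contact_force: [1.3, 0.3, 0.6]
width: 0.0423
gripper_force: 0.0
```

Request:
servo_tool --moves '[{"dp": [0, 0, 0], "delta_rot": [0, 0, 0], "fingers": 0.5}, {"dp": [0, 0, 0], "delta_rot": [0, 0, 0], "fingers": 0.5}, {"dp": [0, 0, 0], "delta_rot": [0, 0, 0], "fingers": 0.5}, {"dp": [0, 0, 0], "delta_rot": [0, 0, 0], "fingers": 0.5}, {"dp": [0, 0, 0], "delta_rot": [0, 0, 0], "fingers": 0.5}]'

```text
clock: 17.9
position: [0.4319, -0.0646, 0.2758]
ee_rot: [-0.0, 0.988, -0.151, 0.001]
contact_force: [0.4, -0.7, -0.4]
width: 0.0423
gripper_force: 0.0
```

```bash
python3 pan.py b
```

```text
top pan z 0.09390811642392778 d 0.05109188357607221 3814
brass top 30 0.042935181133227474 pan xy -0.03902694339126491 0.006089565138562377
scene pan z 0.09305546869658887 d 0.05194453130341112 4245
brass top 320 0.04328499499026234 pan xy -0.04051808250998087 0.0018718301761758954
```

View pics/p_b.png

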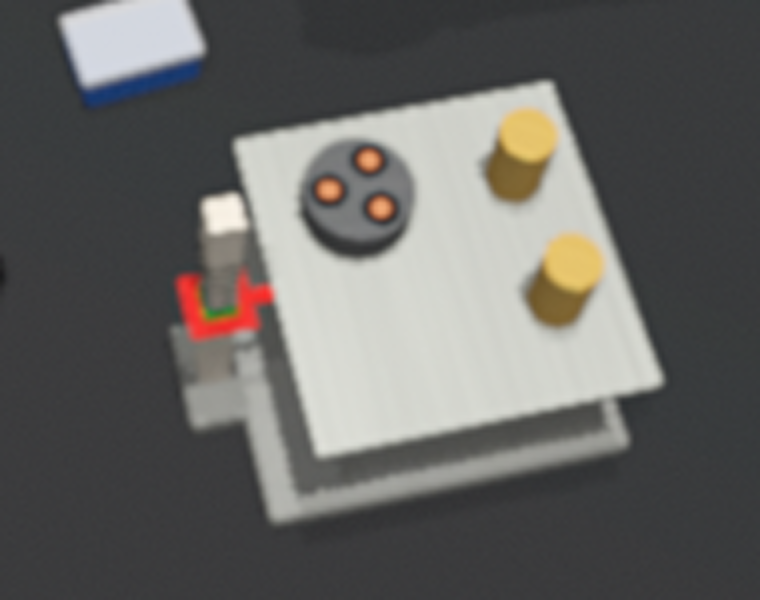

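Both weights stand upright beside the holder. The red pointer at crop (220,300) sits over the green band, with d about 51.5 mm against an upper limit of 53.5 mm.

```bash
python3 -c "
from rig import manip; print(manip.sign_off())"
```

```text
the job is handed in; nothing more can be done
None
```

The job is handed in: both 200 g brass weights stand upright on the pan beside the holder, and the cameras put the settled deflection at about 51.5 mm (band 42.5–53.5 mm); the two 100 g weights were left in the rack and the bystanders were not touched, though I took no final picture of them.

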